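# Set the runway stop to the measuring wedge

## Task

On the near ledge of the bowl-testing runway, slide the stop - the big rectangular wooden grip on the long track - along its track until it stands squarely opposite the point of the walnut measuring wedge lying beside the track, then let go. Leave the wedge, the cast brass weight and the small round locking knob on the short track where they are.

Things in the scene. Friction and masses are not known exactly. Their poses are not given: they have to be found in the camera images.
- stop_grip (a point): Middle of the stop: an upright wooden block 40 mm across the track, 26 mm along it, 52 mm tall, on a steel carriage (46 x 50 mm, 10 mm high, its top 26 mm below this point) on a track 400 mm long. y runs along the track, x across it away from the robot, z up. Slides only along y, 170 mm either way from the track's middle; about 2 N of friction holds it. Starts within 35 mm of the middle.
- wedge_point (a point): Middle of the narrow end of the walnut measuring wedge: a loose flat piece 92 mm long, 18 mm thick, tapering in plan from 38 mm wide to a 4 mm point, lying on the ledge on the robot's side of the long track with its point towards the track, about 40 mm from the track's centre line, left or right of the middle. x runs from butt to point, z up; this point is 9 mm above the ledge.
- weight_mid (a point): The cast brass weight, a bystander: loose, round, 46 mm across, 41 mm tall with a small knob on top, standing on the ledge on the robot's side of the long track, towards the other end from the wedge. This point is on its axis, 20 mm above the ledge.
- lock_knob (a point): The runway lock, a bystander: a small round brass knob, 22 mm across, on a short track (130 mm) parallel to the long one and 78 mm beyond it as seen from the robot. This point is inside the knob, 11 mm below its top. Axes as for the stop.
There are look-alikes about, which are no part of the job. What is shaped like the part that bears wedge_point but green is not meant.

How it is judged:
At the end, for the whole second after the job is handed in: Measured along the track, the middle of the wooden stop grip is within 12 mm of the wedge's point (y of wedge_point in the frame of stop_grip between -0.012 and 0.012 m); the robot touches nothing.
It fails at once if the measuring wedge's point is shifted by more than 15 mm (distance of wedge_point from where it was at the start of the episode above 0.015 m).
It fails at once if the brass weight is shifted by more than 15 mm (distance of weight_mid from where it was at the start of the episode above 0.015 m).
It fails at once if the locking knob is shifted by more than 10 mm (distance of lock_knob from where it was at the start of the episode above 0.01 m).
It also fails if it takes over 29 s, if anything falls off the work surface, if the arm or the gripper's body presses on something with over 40 N, if the wrist force passes 120 N, or if a joint passes its speed limit or range.

## Robot

A 7-joint arm with a two-finger parallel gripper is mounted at the origin on the work surface. World frame = base frame: x ahead of the robot, y to its left, z up, the work surface at z = 0. Lengths are in m, angles in rad, forces in N, time in s.
With the tool pointing down it reaches from about 0.4 to 0.85 m from the base axis. Payload 10.4 kg.
Tool frame: the origin (TCP) lies between the finger pads; the fingertips stand 17 mm ahead of it and the grasp point (between the pads) lies 2 mm behind it; z points along the fingers, x is the direction in which the jaws open and shut, and the axes are right-handed (so a half turn about z gives the same grasp; the last joint's range is limited). The gripper opens to 85 mm and grips with 20 to 120 N. Pads are 22 mm wide; open, the fingers measure 114 mm over their backs; the gripper's body (76 mm by 85 mm) begins 54 mm behind the grasp point. The pads swing forward as they close: fully open they stand 13 mm farther back than shut.
Start: joints at [1.102, 0.332, -0.065, 1.46, 0.022, 1.35, -0.088], TCP at [0.27, -0.564, 0.248] pointing down, gripper open.
Joint ranges: [-2.6, 2.6], [-0.5, 2.12], [-1.47, 1.34], [0.16, 2.42], [-1.27, 4.41], [0.06, 2.06], [-2.6, 2.6]. Speed limits (rad/s): [2.22, 2.22, 2.79, 2.79, 3.14, 3.14, 3.14].

## Interface

Orientations are given as a rotation vector (axis times angle).
In Python, from station import state, grab_frame, close_job gives the robot as it stands. The module is installed in compiled form; this text tells all that it offers.
- The arm moves only by the tool servo_tool, never from a script. Its argument "series" is a list of rows, each an object of numbers: "dx", "dy", "dz": the shift along the tool's x, y, z in m; "turn": the turn about the tool's z in rad; "hand": the closure, from 0 (fully open) to 1 (shut). In form: [{"dx": .., "dy": .., "dz": .., "turn": .., "hand": ..}, ...]. A call has 1 to 10 rows; each row is the pose to reach, as a shift and turn from the pose commanded when the call began, along the tool's axes at that moment; what a row does not reach only later rows make up. A row lasts 1/12 s, in which the tool goes at most 41.7 mm and 7.16 degrees, less where a joint would pass 70% of its speed; a pose out of reach is approached as far as the arm can. A call with a gripper value outside its range is refused whole. The fingers move at their own pace and stop on an object; "force" is the grip in N (left out, the last holds). Time passes only in rows, so rows that repeat a pose let the fingers close. It gives the time, the measured TCP pose, the force and the opening at its end, in the units of the state.
- state(): the state, without advancing time (a new reading comes with each control period).
- grab_frame(name): name is "side" or "top"; returns a dict with "image" (384x512x3 uint8, red, green, blue), "fx", "fy", "cx", "cy" (pixels), "D" ([k1, k2, p1, p2, k3] as OpenCV has them; the pictures are not rectified), "R" (3x3) and "t" (3): a world point X has camera coordinates R X + t. Camera axes: x right, y down, z forward; pixel columns grow to the right and rows downward; lengths in m; the calibration is good to about 2 mm. A picture is of the moment at which its call begins. There is no depth.
- close_job(): hands the job in, once; it reports no verdict.
The state is a dict: "time": time; "joint_pos": joint angles; "qvel": joint speeds; "tau": joint torques, N m; "position": TCP position; "orientation": TCP orientation; "contact_force": force on the tool from outside, world axes, zero at the start; "moment": the same for the moment, N m; "finger_gap": opening from 0.0 (shut) to 1.0 (fully open).
Only numpy, scipy, OpenCV 4.12 (cv2) and the standard library are available. Lean on these libraries where they do the work, as an engineer would, in place of code of your own. Each camera call takes 0.05 s, during which the arm holds its last target.

## Working session

There is one attempt and no reset: what is moved stays moved. The work goes in short steps, Python scripts to look and compute and a tool call to move; the robot and the scene stay as the last step left them, time stands still between calls to the robot, and variables do not carry over. Pictures are saved under pics/ and viewed, and the job is handed in when it is done.

Besides the shell and the picture viewer there is one more tool, called after "Request:" in YAML: its name, and indented under it one key for each argument. servo_tool: Moves the arm, as the interface text tells. Its arguments: {"type":"object","properties":{"series":{"type":"array","items":{"type":"object","properties":{"dx":{"type":"number"},"dy":{"type":"number"},"dz":{"type":"number"},"turn":{"type":"number"},"hand":{"type":"number"}}}},"force":{"type":"number"}},"required":["series"]}

```bash
mkdir -p pics; cat > h.py <<'E'
import numpy as np,cv2,pickle
from station import *
def K(f): return np.array([[f['fx'],0,f['cx']],[0,f['fy'],f['cy']],[0,0,1.]])
def ray(f,p):
    u=cv2.undistortPoints(np.array([[p]],float),K(f),np.array(f['D'],float))[0,0]
    R=np.array(f['R']);t=np.array(f['t'])
    return -R.T@t, R.T@np.array([u[0],u[1],1.])
def plane(f,p,z):
    c,d=ray(f,p); return c+d*(z-c[2])/d[2]
def tri(f,p,g,q):
    a,d=ray(f,p);b,e=ray(g,q)
    s=np.linalg.lstsq(np.stack([d,-e],1),b-a,rcond=None)[0]
    A=a+d*s[0];B=b+e*s[1]; return (A+B)/2,np.linalg.norm(A-B)
def proj(f,X):
    R=np.array(f['R']);return cv2.projectPoints(np.array([X],float),cv2.Rodrigues(R)[0],np.array(f['t'],float),K(f),np.array(f['D'],float))[0][0,0]
def snap(tag):
    o={}
    for n in('side','top'):
        f=grab_frame(n);o[n]=f
        cv2.imwrite(f'pics/{tag}_{n}.png',cv2.cvtColor(f['image'],cv2.COLOR_RGB2BGR))
    pickle.dump(o,open(f'{tag}.pkl','wb'));return o
E
python3 -c "
from h import *
o=snap('a');print(state())
for n in o: print(n,-np.array(o[n]['R']).T@o[n]['t'],o[n]['fx'])"
```

```text
{'time': 0.1, 'joint_pos': array([ 1.10240078,  0.33280752, -0.0646842 ,  1.46084545,  0.02162018,
        1.34989191, -0.08850923]), 'qvel': array([-0.00059893, -0.00219763, -0.00219179, -0.00178598,  0.00029428,
        0.00056015, -0.00017664]), 'tau': array([ 2.79111526e-03, -6.26744270e+01,  5.01522899e-02, -3.92431176e+01,
        1.63958338e-02,  6.95676441e-03, -7.15282681e-05]), 'position': array([ 0.26933726, -0.56364882,  0.24760184]), 'orientation': array([-2.65704077e+00,  1.67510147e+00,  1.73332135e-03]), 'contact_force': array([ 0.4754381 , -0.11740125, -0.23385087]), 'moment': array([-0.02185481, -0.0113429 , -0.04257789]), 'finger_gap': 0.9994190198446913}
side [ 0.05534832 -0.44889787  0.58606173] 411.31250813221
top [0.37194754 0.08875731 1.00729508] 355.58833793813466
```

View pics/a_side.png

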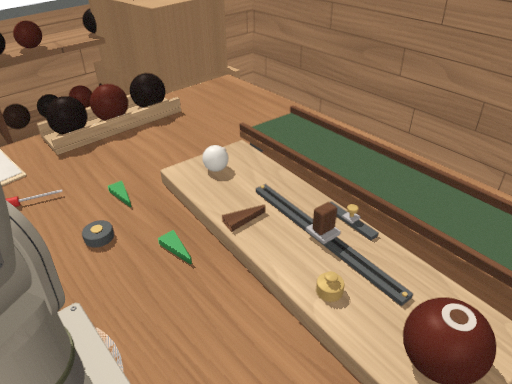

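View pics/a_top.png

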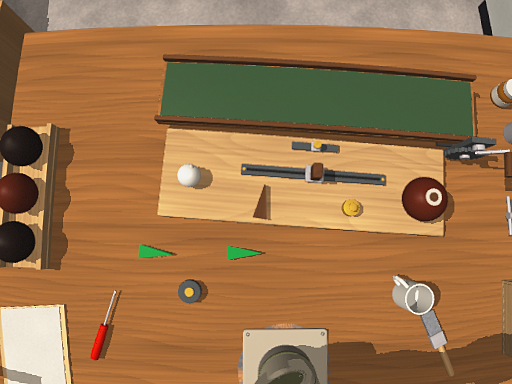

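The side view shows the brown wedge at about (245,216), the stop at (325,220), the brass weight at (330,288), the lock knob at (352,212), and two green wedges at (120,193) and (177,247). In the top view the brown wedge is at (263,201), the stop at (315,172), the weight at (351,208), the knob at (318,146), and the green decoys at (155,252) and (245,253). The brown wedge lying on the ledge is the one meant: it is walnut, beside the track, with its point towards it. I'll confirm this in enlarged crops.

```bash
python3 -c "
import cv2
a=cv2.imread('pics/a_side.png')[170:310,200:420];b=cv2.imread('pics/a_top.png')[130:230,230:400]
cv2.imwrite('pics/c_side.png',cv2.resize(a,None,fx=3.6,fy=3.6,interpolation=2))
cv2.imwrite('pics/c_top.png',cv2.resize(b,None,fx=4.6,fy=4.6,interpolation=2))"
```

```text
(no output)
```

View pics/c_side.png

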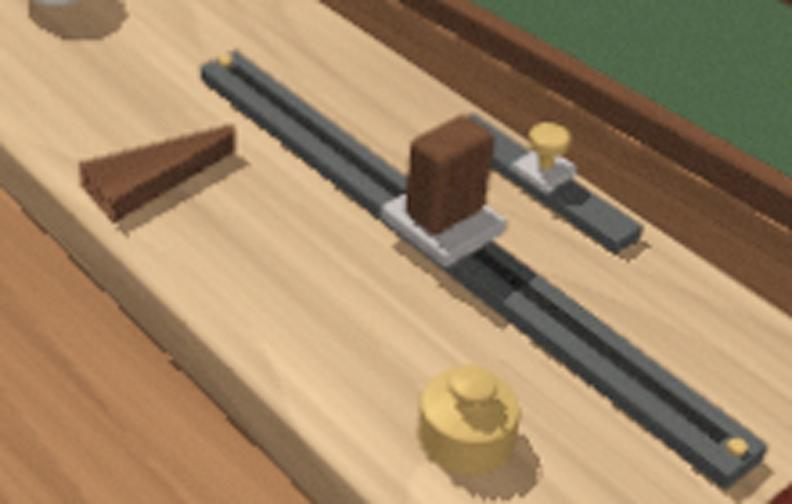

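View pics/c_top.png

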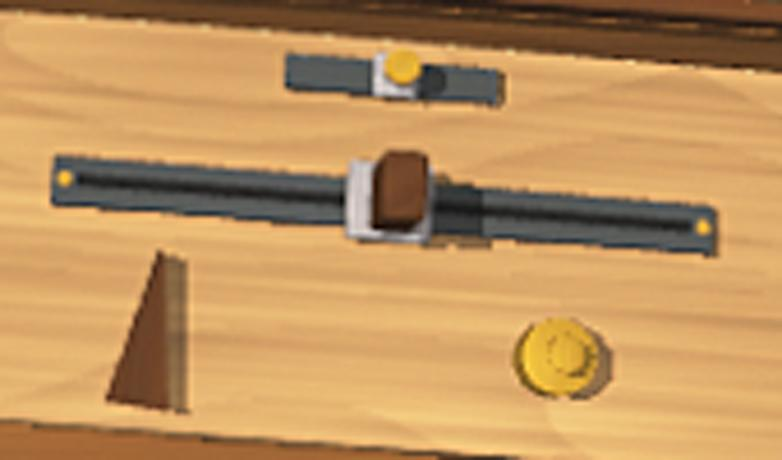

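The crops confirm it: the brown wedge has its narrow tip towards the long track, at side crop (235,126) and top crop (160,251). Next I triangulate.

```bash
cat > m.py <<'E'
from h import *
o=pickle.load(open('a.pkl','rb'));S,T=o['side'],o['top']
s=lambda u,v:((u+.5)/3.6-.5+200,(v+.5)/3.6-.5+170)
t=lambda u,v:((u+.5)/4.6-.5+230,(v+.5)/4.6-.5+130)
P={}
for n,a,b in [('pinL',(225,61),(65,178)),('pinR',(738,446),(703,227)),('tip',(235,126),(160,251)),('buttL',(80,166),(107,400)),
 ('carrL(far-left/near-left)',(384,212),(347,238)),('carrNearR',(450,262),(430,243)),('knobtop',(550,133),(403,66)),('wtop',(474,380),(568,350))]:
    P[n],e=tri(S,s(*a),T,t(*b)); print(n,P[n].round(4),round(e,4))
# block top corners from side at assumed heights; top view
d=P['pinR']-P['pinL'];d=d/np.linalg.norm(d);print('dir',d, 'yaw deg',np.degrees(np.arctan2(d[0],-d[1])),'len',np.linalg.norm(P['pinR']-P['pinL']))
mid=(P['pinL']+P['pinR'])/2;print('mid',mid)
for n in P: print(n,'along',((P[n]-mid)@d).round(4))
# block top centre triangulation
bt,e=tri(S,s(451,135),T,t(407,180));print('blocktop',bt,e,(bt-mid)@d)
E
python3 m.py
```

```text
pinL [0.5531 0.1137 0.0514] 0.0012
pinR [ 0.5251 -0.2699  0.0522] 0.0006
tip [0.5095 0.057  0.0556] 0.0004
buttL [0.4213 0.0884 0.0548] 0.0013
carrL(far-left/near-left) [ 0.5176 -0.0535  0.0568] 0.001
carrNearR [ 0.5148 -0.1029  0.0565] 0.0011
knobtop [ 0.6161 -0.0851  0.0778] 0.0003
wtop [ 0.4483 -0.1764  0.0767] 0.0027
dir [-0.07275373 -0.99734757  0.00217181] yaw deg -4.172177700034908 len 0.38457614544050944
mid [ 0.53910203 -0.07808651  0.05182414]
pinL along -0.1923
pinR along 0.1923
tip along -0.1326
buttL along -0.1575
carrL(far-left/near-left) along -0.0229
carrNearR along 0.0265
knobtop along 0.0014
wtop along 0.1048
blocktop [ 0.54010542 -0.0779558   0.11274202] 0.003644013654269006 -7.106514059726851e-05
```

```bash
cat >> m.py <<'E'
print('----')
D2=np.array([-d[0],-d[1]])
for n,p in [('tipR',(166,253)),('tipL',(157,252)),('buttL',(107,400)),('buttR',(167,408))]:
    X=plane(T,t(*p),.0555);print(n,X.round(4),((X-mid)@d).round(4))
for n,p in [('tipL',(232,125)),('tipR',(236,127)),('buttL',(80,166)),('buttR',(113,191))]:
    X=plane(S,s(*p),.0555);print('side',n,X.round(4),((X-mid)@d).round(4))
for n,a,b in [('topNL',(408,141),None),('FL',(461,117),None),('FR',(493,127),None),('NR',(441,153),None)]:
    X=plane(S,s(*a),.1085);print('side',n,X.round(4),((X-mid)@d).round(4))
for n,a in [('FL',(388,152)),('FR',(428,152)),('NR',(422,223)),('NL',(384,222))]:
    X=plane(T,t(*a),.1085);print('top',n,X.round(4),((X-mid)@d).round(4))
E
python3 m.py|sed -n '/----/,$p'
python3 -c "
import cv2
a=cv2.imread('pics/a_side.png')[195:250,300:350];b=cv2.imread('pics/a_top.png')[155:225,250:335]
c=cv2.imread('pics/a_side.png')[195:240,215:275]
R=lambda x:cv2.resize(x,(380,280),interpolation=2)
import numpy as np
cv2.imwrite('pics/d.png',np.hstack([cv2.resize(a,(400,440),interpolation=2),np.vstack([cv2.resize(b,(390,321),interpolation=2)])[:440] if 0 else cv2.copyMakeBorder(cv2.resize(b,(390,321),interpolation=2),0,119,0,0,0)]))
cv2.imwrite('pics/e.png',cv2.resize(b,(765,595)[:1]+(590,) if 0 else (680,560),interpolation=2))"
```

```text
----
tipR [0.5081 0.0536 0.0555] -0.1291
tipL [0.5087 0.0589 0.0555] -0.1344
buttL [0.4218 0.088  0.0555] -0.1571
buttR [0.4172 0.0532 0.0555] -0.122
side tipL [0.5091 0.0589 0.0555] -0.1344
side tipR [0.5095 0.0559 0.0555] -0.1315
side buttL [0.4202 0.088  0.0555] -0.157
side buttR [0.4207 0.0585 0.0555] -0.1276
side topNL [ 0.5224 -0.0624  0.1085] -0.0143
side FL [ 0.5581 -0.0672  0.1085] -0.0121
side FR [ 0.564  -0.084   0.1085] 0.0042
side NR [ 0.5276 -0.0803  0.1085] 0.0032
top FL [ 0.5583 -0.0696  0.1085] -0.0097
top FR [ 0.5584 -0.0923  0.1085] 0.0129
top NR [ 0.5179 -0.0878  0.1085] 0.0114
top NL [ 0.5184 -0.0664  0.1085] -0.01
```

View pics/e.png

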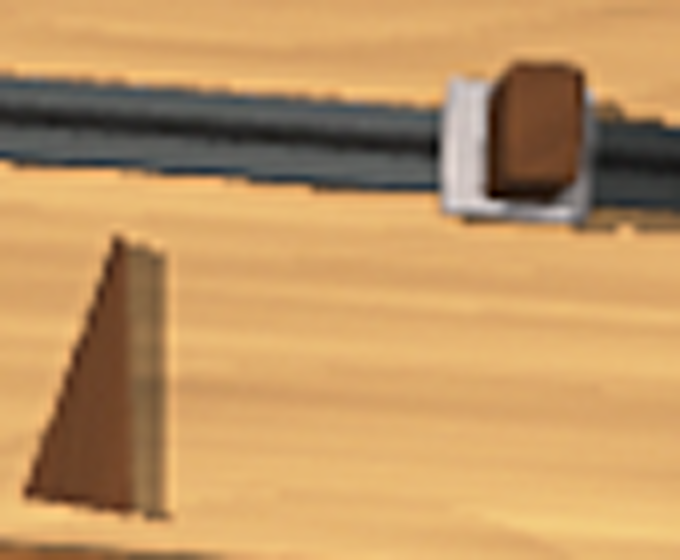

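```bash
cat > go.py <<'E'
import sys
from h import *
from scipy.spatial.transform import Rotation as Ro
tx,ty,tz=map(float,sys.argv[1:4]);st=state()
R=Ro.from_rotvec(st['orientation']).as_matrix();print('t',st['time'],'pos',st['position'],'x',R[:,0],'z',R[:,2],'gap',st['finger_gap'],'F',st['contact_force'])
print('shift',R.T@(np.array([tx,ty,tz])-st['position']))
a=R.T@np.array([-.0728,-.9973,0]);print('turn',np.arctan2(a[1],a[0]))
E
python3 go.py .539 -.079 .2
```

```text
t 0.1 pos [ 0.26933726 -0.56364882  0.24760184] x [ 0.43117474 -0.90226757 -0.00125372] z [-6.13537591e-04  1.09631982e-03 -9.99999211e-01] gap 0.9994190198446913 F [ 0.4754381  -0.11740125 -0.23385087]
shift [-0.32095148 -0.45228051  0.04796768]
turn 0.5186629916372081
```

Request:
servo_tool:
  series:
    - {"dx": -0.02,"dy": -0.03,"dz": 0,"turn": 0.05,"hand": 0}
    - {"dx": -0.04,"dy": -0.06,"dz": 0,"turn": 0.1,"hand": 0}
    - {"dx": -0.06,"dy": -0.09,"dz": 0,"turn": 0.15,"hand": 0}
    - {"dx": -0.08,"dy": -0.12,"dz": 0,"turn": 0.2,"hand": 0}
    - {"dx": -0.1,"dy": -0.15,"dz": 0,"turn": 0.25,"hand": 0}
    - {"dx": -0.12,"dy": -0.18,"dz": 0,"turn": 0.3,"hand": 0}
    - {"dx": -0.14,"dy": -0.21,"dz": 0,"turn": 0.35,"hand": 0}
    - {"dx": -0.16,"dy": -0.24,"dz": 0,"turn": 0.4,"hand": 0}
    - {"dx": -0.18,"dy": -0.26,"dz": 0,"turn": 0.45,"hand": 0}
    - {"dx": -0.2,"dy": -0.28,"dz": 0,"turn": 0.52,"hand": 0}

```text
time: 0.93
position: [0.4364, -0.2608, 0.248]
orientation: [2.136, -2.303, -0.001]
contact_force: [0.2, -0.8, -0.1]
finger_gap: 1.0
```

```bash
python3 go.py .539 -.079 .17
```

```text
t 0.9333 pos [ 0.43643075 -0.26075501  0.2480142 ] x [-7.50994260e-02 -9.97176023e-01 -2.33634395e-04] z [-4.11485274e-04  2.65285836e-04 -9.99999880e-01] gap 0.9995495102451595 F [ 0.24549842 -0.79315737 -0.1286771 ]
shift [-0.1889264  -0.08866348  0.0780202 ]
turn -0.002302251350110152
```

Request:
servo_tool:
  series:
    - {"dx": -0.03,"dy": -0.015,"dz": 0,"turn": 0,"hand": 0}
    - {"dx": -0.06,"dy": -0.03,"dz": 0.01,"turn": 0,"hand": 0}
    - {"dx": -0.09,"dy": -0.045,"dz": 0.02,"turn": 0,"hand": 0}
    - {"dx": -0.12,"dy": -0.06,"dz": 0.03,"turn": 0,"hand": 0}
    - {"dx": -0.15,"dy": -0.075,"dz": 0.045,"turn": 0,"hand": 0}
    - {"dx": -0.175,"dy": -0.085,"dz": 0.06,"turn": 0,"hand": 0}
    - {"dx": -0.189,"dy": -0.0887,"dz": 0.07,"turn": 0,"hand": 0}
    - {"dx": -0.189,"dy": -0.0887,"dz": 0.078,"turn": 0,"hand": 0}
    - {"dx": -0.189,"dy": -0.0887,"dz": 0.078,"turn": 0,"hand": 0}

```text
time: 1.68
position: [0.5374, -0.0802, 0.1683]
orientation: [2.138, -2.299, -0.004]
contact_force: [-0.3, -0.4, -0.4]
finger_gap: 0.995
```

```bash
python3 go.py .539 -.079 .09; python3 -c "
from h import *
snap('b')"
```

```text
t 1.6833 pos [ 0.53740134 -0.0801836   0.16830302] x [-7.24180641e-02 -9.97374313e-01 -3.23106047e-04] z [-3.19999636e-03  5.56302561e-04 -9.99994725e-01] gap 0.9953913870136749 F [-0.34602087 -0.42079742 -0.37040227]
shift [-0.00127096 -0.00176181  0.07829815]
turn 0.000387374862302478
```

View pics/b_side.png

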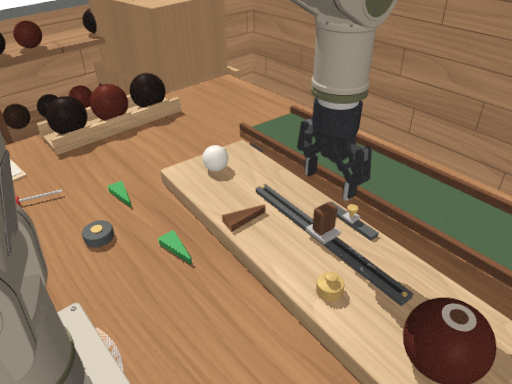

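The picture shows the open jaws, with fingertips at about (310,172) and (350,193), straddling the block at (325,215) along the track. I'll descend.

Request:
servo_tool:
  series:
    - {"dx": 0,"dy": 0,"dz": 0.02,"turn": 0,"hand": 0}
    - {"dx": 0,"dy": 0,"dz": 0.04,"turn": 0,"hand": 0}
    - {"dx": 0,"dy": 0,"dz": 0.055,"turn": 0,"hand": 0}
    - {"dx": 0,"dy": 0,"dz": 0.07,"turn": 0,"hand": 0}
    - {"dx": 0,"dy": 0,"dz": 0.078,"turn": 0,"hand": 0}
    - {"dx": 0,"dy": 0,"dz": 0.078,"turn": 0,"hand": 0}
    - {"dx": 0,"dy": 0,"dz": 0.078,"turn": 0,"hand": 0}

```text
time: 2.37
position: [0.5385, -0.0817, 0.093]
orientation: [-2.136, 2.304, -0.001]
contact_force: [0.6, -0.3, 0.5]
finger_gap: 0.998
```

Request:
servo_tool:
  series:
    - {"hand": 0.2}
    - {"hand": 0.4}
    - {"hand": 0.5}
    - {"hand": 0.6}
    - {"hand": 0.7}
    - {"hand": 0.8}
    - {"hand": 0.9}
    - {"hand": 0.9}
    - {"hand": 0.9}
    - {"hand": 0.9}
  force: 25

```text
schema error: expected keys dx, dy, dz, turn, hand
```

```bash
python3 go.py .5487 .0530 .09; python3 -c "
from h import *
snap('c')"
```

```text
t 2.3667 pos [ 0.53853846 -0.08165788  0.09300342] x [-7.53196967e-02 -9.97159382e-01  3.31560031e-04] z [ 4.57887744e-04 -3.67090704e-04 -9.99999828e-01] gap 0.9975380984494747 F [ 0.61813554 -0.29315372  0.53513926]
shift [-1.35041723e-01  1.11468840e-05  2.95864358e-03]
turn -0.0025230898083826786
```

View pics/c_side.png

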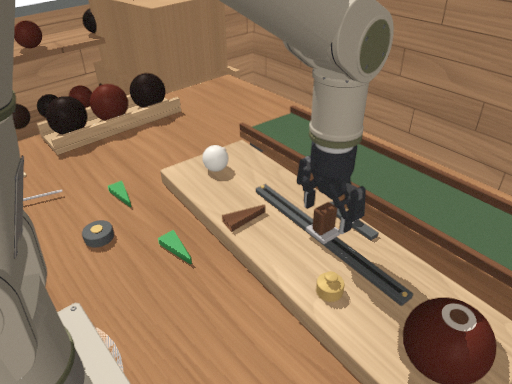

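The jaws straddle the block at (325,220) and the block is unmoved. I'll close the fingers.

Request:
servo_tool:
  series:
    - {"dx": 0,"dy": 0,"dz": 0,"turn": 0,"hand": 0.2}
    - {"dx": 0,"dy": 0,"dz": 0,"turn": 0,"hand": 0.35}
    - {"dx": 0,"dy": 0,"dz": 0,"turn": 0,"hand": 0.5}
    - {"dx": 0,"dy": 0,"dz": 0,"turn": 0,"hand": 0.6}
    - {"dx": 0,"dy": 0,"dz": 0,"turn": 0,"hand": 0.7}
    - {"dx": 0,"dy": 0,"dz": 0,"turn": 0,"hand": 0.8}
    - {"dx": 0,"dy": 0,"dz": 0,"turn": 0,"hand": 0.8}
    - {"dx": 0,"dy": 0,"dz": 0,"turn": 0,"hand": 0.8}
  force: 25

```text
time: 3.13
position: [0.5385, -0.0807, 0.0926]
orientation: [-2.137, 2.302, -0.0]
contact_force: [-1.8, 1.0, 3.5]
finger_gap: 0.305
```

```bash
python3 go.py .5487 .0530 .09
```

```text
t 3.1333 pos [ 0.53852141 -0.08074159  0.09255241] x [-7.40430376e-02 -9.97255047e-01  1.33137119e-06] z [ 3.48170846e-04 -2.71856214e-05 -9.99999939e-01] gap 0.3054824305386074 F [-1.80150905  0.96240501  3.5184941 ]
shift [-0.13412813 -0.00024713  0.00255232]
turn -0.0012430115157188416
```

The opening is about 26 mm, so the block is held. I'll slide it 134 mm along the track (tool −x).

Request:
servo_tool:
  series:
    - {"dx": -0.008,"dy": 0,"dz": 0,"turn": 0,"hand": 0.8}
    - {"dx": -0.02,"dy": 0,"dz": 0,"turn": 0,"hand": 0.8}
    - {"dx": -0.033,"dy": 0,"dz": 0,"turn": 0,"hand": 0.8}
    - {"dx": -0.046,"dy": 0,"dz": 0,"turn": 0,"hand": 0.8}
    - {"dx": -0.06,"dy": 0,"dz": 0,"turn": 0,"hand": 0.8}
    - {"dx": -0.074,"dy": 0,"dz": 0,"turn": 0,"hand": 0.8}
    - {"dx": -0.088,"dy": 0,"dz": 0,"turn": 0,"hand": 0.8}
    - {"dx": -0.102,"dy": 0,"dz": 0,"turn": 0,"hand": 0.8}
    - {"dx": -0.114,"dy": 0,"dz": 0,"turn": 0,"hand": 0.8}
    - {"dx": -0.122,"dy": 0,"dz": 0,"turn": 0,"hand": 0.8}

```text
time: 3.97
position: [0.5476, 0.0424, 0.0925]
orientation: [-2.138, 2.301, -0.001]
contact_force: [-1.0, -1.5, 5.0]
finger_gap: 0.301
```

```bash
python3 go.py .5487 .0530 .09; python3 -c "
from h import *
snap('f')"
```

```text
t 3.9667 pos [0.54756047 0.04236369 0.09252468] x [-7.31990184e-02 -9.97317353e-01 -3.98025108e-05] z [ 4.98845531e-04  3.29634554e-06 -9.99999876e-01] gap 0.30073492662039897 F [-0.9619783  -1.49520638  5.00006048]
shift [-0.01069109 -0.00035665  0.00252528]
turn -0.0003967159588114173
```

View pics/f_side.png

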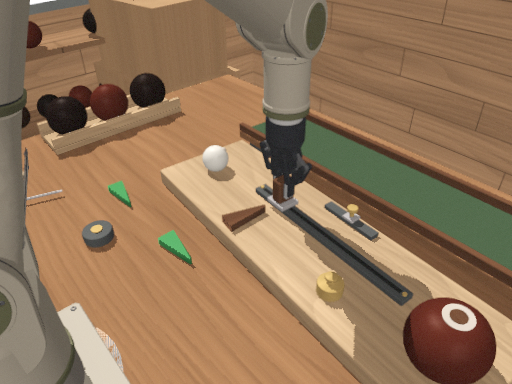

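The stop moved with the gripper, with its carriage now at (281,201). The wedge, weight and knob are unmoved. I'll do the last 11 mm and then open.

Request:
servo_tool:
  series:
    - {"dx": -0.004,"dy": 0,"dz": 0,"turn": 0,"hand": 0.8}
    - {"dx": -0.008,"dy": 0,"dz": 0,"turn": 0,"hand": 0.8}
    - {"dx": -0.011,"dy": 0,"dz": 0,"turn": 0,"hand": 0.8}
    - {"dx": -0.011,"dy": 0,"dz": 0,"turn": 0,"hand": 0.8}
    - {"dx": -0.011,"dy": 0,"dz": 0,"turn": 0,"hand": 0.8}
    - {"dx": -0.011,"dy": 0,"dz": 0,"turn": 0,"hand": 0.8}

```text
time: 4.57
position: [0.5483, 0.0517, 0.0925]
orientation: [-2.137, 2.302, 0.0]
contact_force: [-1.9, 1.2, 7.1]
finger_gap: 0.303
```

Request:
servo_tool:
  series:
    - {"dx": 0,"dy": 0,"dz": 0,"turn": 0,"hand": 0.6}
    - {"dx": 0,"dy": 0,"dz": 0,"turn": 0,"hand": 0.4}
    - {"dx": 0,"dy": 0,"dz": 0,"turn": 0,"hand": 0.2}
    - {"dx": 0,"dy": 0,"dz": 0,"turn": 0,"hand": 0}
    - {"dx": 0,"dy": 0,"dz": 0,"turn": 0,"hand": 0}
    - {"dx": 0,"dy": 0,"dz": 0,"turn": 0,"hand": 0}
    - {"dx": 0,"dy": 0,"dz": 0,"turn": 0,"hand": 0}

```text
time: 5.15
position: [0.5482, 0.0517, 0.0922]
orientation: [2.137, -2.302, 0.0]
contact_force: [-0.2, 0.5, 0.2]
finger_gap: 0.999
```

Request:
servo_tool:
  series:
    - {"dx": 0,"dy": 0,"dz": -0.015,"turn": 0,"hand": 0}
    - {"dx": 0,"dy": 0,"dz": -0.035,"turn": 0,"hand": 0}
    - {"dx": 0,"dy": 0,"dz": -0.06,"turn": 0,"hand": 0}
    - {"dx": 0,"dy": 0,"dz": -0.085,"turn": 0,"hand": 0}
    - {"dx": 0,"dy": 0,"dz": -0.11,"turn": 0,"hand": 0}
    - {"dx": 0.03,"dy": 0,"dz": -0.12,"turn": 0,"hand": 0}
    - {"dx": 0.065,"dy": 0,"dz": -0.12,"turn": 0,"hand": 0}
    - {"dx": 0.1,"dy": 0,"dz": -0.12,"turn": 0,"hand": 0}
    - {"dx": 0.135,"dy": 0,"dz": -0.12,"turn": 0,"hand": 0}
    - {"dx": 0.17,"dy": 0,"dz": -0.12,"turn": 0,"hand": 0}

```text
time: 5.98
position: [0.5353, -0.1194, 0.2126]
orientation: [-2.138, 2.302, -0.001]
contact_force: [-0.2, -0.3, 0.4]
finger_gap: 1.002
```

Request:
servo_tool:
  series:
    - {"dx": 0.02,"dy": 0,"dz": 0,"turn": 0,"hand": 0}
    - {"dx": 0.05,"dy": 0,"dz": 0,"turn": 0,"hand": 0}
    - {"dx": 0.08,"dy": 0,"dz": 0,"turn": 0,"hand": 0}
    - {"dx": 0.1,"dy": 0,"dz": 0,"turn": 0,"hand": 0}
    - {"dx": 0.1,"dy": 0,"dz": 0,"turn": 0,"hand": 0}
    - {"dx": 0.1,"dy": 0,"dz": 0,"turn": 0,"hand": 0}

```text
time: 6.48
position: [0.5278, -0.2185, 0.2121]
orientation: [2.135, -2.305, -0.0]
contact_force: [1.2, 1.3, 0.3]
finger_gap: 0.999
```

```bash
python3 go.py .5487 .0530 .09; python3 -c "
from h import *
snap('g')
a=cv2.imread('pics/g_side.png')[170:310,200:420];b=cv2.imread('pics/g_top.png')[130:230,230:400]
cv2.imwrite('pics/gc_side.png',cv2.resize(a,None,fx=3.6,fy=3.6,interpolation=2))
cv2.imwrite('pics/gc_top.png',cv2.resize(b,None,fx=4.6,fy=4.6,interpolation=2))"
```

```text
t 6.4833 pos [ 0.52784241 -0.21849347  0.21208117] x [-7.64786083e-02 -9.97071219e-01 -8.16480972e-05] z [-3.18805433e-04  1.06341339e-04 -9.99999944e-01] gap 0.9991054590860079 F [1.23779445 1.31919663 0.25434674]
shift [-2.72283516e-01 -7.28633216e-05  1.22103381e-01]
turn -0.0036854840143688374
```

View pics/gc_side.png

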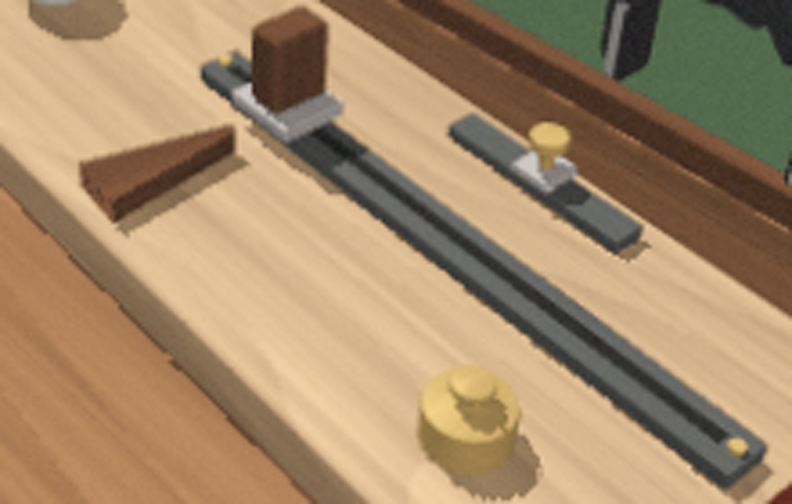

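View pics/gc_top.png

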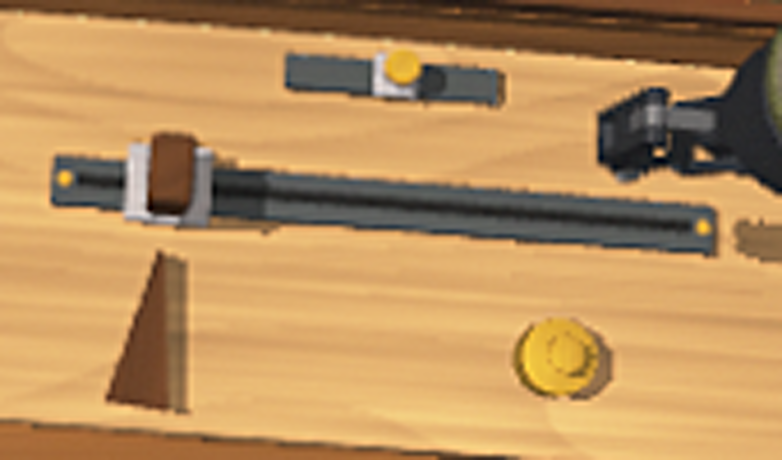

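The stop now stands opposite the wedge tip. The tip at side (235,126) / top (160,251), the weight and the knob are at the same pixels as before. I'll measure the carriage corners.

```bash
cat >> m.py <<'E'
print('++++')
q=[]
for n,a,b in [('NL',(234,98),(125,219)),('NR',(289,138),(209,227))]:
    X,e=tri(S,s(*a),T,t(*b));q.append((X-mid)@d);print(n,X.round(4),e,q[-1])
print('centre',np.mean(q))
E
python3 m.py|sed -n '/++++/,$p'
```

```text
++++
NL [0.5281 0.0779 0.0551] 0.0006516474261670232 -0.15475764496889582
NR [0.5242 0.0278 0.0561] 0.001455373515774398 -0.10448144903491619
centre -0.129619547001906
```

```bash
python3 -c "
from station import *
print(close_job())"
```

```text
the job is handed in; nothing more can be done
None
```

I gripped the stop across its 26 mm sides and slid it about 133 mm along the track towards the robot's left. I then let go, moved the arm clear and handed the job in at about 6.6 s.

- **Alignment:** in the last two-view check the carriage centre was at −0.130 m along the track from its middle. The wedge's point is at about −0.1315 m, so they are about 2 mm apart, against the 12 mm allowed.
- **Bystanders:** the wedge, brass weight and locking knob showed at the same pixels as at the start.
- **Arm:** it ended well clear of everything, reading only 1–2 N at the wrist.
- **What failed or disagreed:**
  - One move call was refused for leaving out keys, and nothing moved.
  - My first estimate of the stop's top centre had rays 3.6 mm apart.
  - The side-view corners of the block's top gave its place along the track about 5 mm differently from the top view.
  - I therefore relied on the carriage corners, whose rays agreed within 1.5 mm.

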